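# Take the glazed lid out of the drying cabinet and put it on its jar

### The arm

A 7-joint arm with a two-finger parallel gripper is mounted at the origin on the work surface. World frame = base frame: x ahead of the robot, y to its left, z up, the work surface at z = 0. Lengths are in m, angles in rad, forces in N, time in s.
With the tool pointing down it reaches from about 0.4 to 0.875 m from the base axis. Payload 6.5 kg.
Tool frame: the origin (TCP) lies on the front face of the gripper's body, between the roots of the fingers; the fingertips stand 64 mm ahead of it and the grasp point (between the pads) lies 45 mm ahead of it; z points along the fingers, y is the line along which they close (so a half turn about z gives the same grasp; the last joint's range is limited). The gripper opens to 88 mm and grips with 3 to 60 N. Pads are 18 mm wide; open, the fingers measure 123 mm over their backs; the gripper's body (75 mm by 187 mm) begins 45 mm behind the grasp point.
Start: joints at [1.152, 0.536, -0.004, 1.538, 0.003, 1.067, -0.071], TCP at [0.225, -0.61, 0.303] pointing down, gripper open.
Joint ranges: [-2.7, 2.7], [-0.37, 2.16], [-1.27, 1.26], [0.24, 2.4], [-1.31, 4.45], [0.19, 1.91], [-2.76, 2.76]. Speed limits (rad/s): [2.39, 2.39, 3.14, 3.14, 3.14, 3.14, 3.14].

### API

Orientations are given as a unit quaternion [x, y, z, w].
In Python, from workcell import manip, snapshot, spot_in, masks_of, pinpoint gives the robot as it stands.
- The arm moves only by the tool drive_tool, never from a script. Its argument "rows" is a list of rows, each an object of numbers: "dx", "dy", "dz": the shift along the tool's x, y, z normalised to -1 to 1, where 1 is 30 mm; "ax", "ay", "az": the turn, a rotation vector about the tool's x, y, z normalised to -1 to 1, where 1 is pi rad; "hand": the opening, from 0 (shut) to 1 (fully open). A call has 1 to 12 rows; each row shifts and turns the commanded pose from where the row before left it, along the tool's axes as they then stand; what a row does not reach is not made up. A row lasts 1/10 s, in which the tool goes at most 50 mm and 8.59 degrees, less where a joint would pass 70% of its speed; a pose out of reach is approached as far as the arm can. A call with a number of a shift or a turn outside -1 to 1 is refused whole. A call with a gripper value outside its range is refused whole. The fingers move at their own pace and stop on an object; the grip force is fixed at half the most. Time passes only in rows, so rows that do not move let the fingers close. It gives the time, the measured TCP pose, the force, the opening and the grip force at its end, in the units of the state.
- manip.get_state(): the state, without advancing time (a new reading comes with each control period).
- snapshot(name): name is "scene" or "side" or "wrist"; returns a dict with "frame" (384x512x3 uint8, blue, green, red), "vertical_fov" (degrees; the focal length in pixels is half the picture's height over the tangent of half this angle, whatever the lens; pixels are square), "cx", "cy" (the principal point, pixels), "rvec" (rotation vector, rad) and "tvec" (3), from world to camera coordinates, as OpenCV has them; the wrist camera has in their place "hand_eye" (4x4, takes a point from camera to tool coordinates, whose origin is the TCP and whose axes are the flange's). Camera axes: x right, y down, z forward; pixel columns grow to the right and rows downward; lengths in m; the calibration is good to about 2 mm. A picture is of the moment at which its call begins: read the wrist's pose just before it. There is no depth.
- manip.finish_job(): hands the job in; it is judged then, once.
Trained networks look in a picture, given as the dict that the camera call returned (one of the last four; its "shot" number tells which), for a name from the list of things; names that differ only in an ending like _2 or _b are one class to them, and where a whole thing is asked for, a point or a joint stands for the part that bears it (a point fixed in the world has none). Each returns a list of dicts, best first, with "score" (0 to 1); they miss things now and then, are a little off and sometimes report something else, mostly with a low value. They report only what shows in the picture. A call takes as long as a camera call.
- spot_in(thing, picture): "point" ([x, y, z] in m, in world coordinates, good to about 4 mm: the middle of the surface that is visible of it).
- masks_of(thing, picture): "pixels" (384x512 bool, what is visible of it).
- pinpoint(thing, picture): "point" ([x, y, z] in m, in world coordinates, good to about 4 mm: a listed point, or the origin of a listed thing).
The state is a dict: "t": time; "joint_pos": joint angles; "joint_velocities": joint speeds; "tau": joint torques, N m; "tool_pos": TCP position; "ee_rot": TCP orientation; "contact_force": force on the tool from outside, world axes, zero at the start; "moment": the same for the moment, N m; "opening": finger opening in m; "grasp_force": force on a finger pad.
Only numpy, scipy, OpenCV 4.12 (cv2) and the standard library are available. Lean on these libraries where they do the work, as an engineer would, in place of code of your own. Each camera call takes 0.05 s, during which the arm holds its last target. There are 200 camera calls.

### The job

Slide the cabinet's clear sash open, lift the blue jar lid up and off the forked hook it hangs on, and seat it gently on the blue jar. Then slide the sash shut again so that no dust gets at the other ware; leave the white jar, the bottle, the cup, the tub and the yellow stand where they are.

Things in the scene. Friction and masses are not known exactly. Their poses are not given: they have to be found in the camera images.
- cabinet: Plywood drying cabinet fixed on the bench, 220 (x) x 384 (y) x 220 mm high, 12 mm side walls, clear back wall, 20 mm floor. Origin: centre of its underside; its x points to its back, z up. Its +y half is the bay with the hook, 180 mm wide, open in front and on top once the sash is away; its -y half lies behind fixed clear panes. Nothing of it is higher than 220 mm but the sash.
- sash (a joint): Slide of the clear L-shaped sash (top pane and front pane with yellow edges, 180 mm wide), in m: 0 = shut over the hook's bay (y 0 to 180 mm in the cabinet frame), grows as it slides along the cabinet's -y, 0.17 = fully open over the fixed panes. About 2 N of friction; it stays where it is left.
- fin (a point): Centre of the upright orange fin on the sash's top pane, by which the sash is pushed either way along y: 70 (x) x 14 (y) x 46 mm high. The pane's upper surface is 23 mm below this point, at 229 mm height; the fin's top is 23 mm above it. It moves with the sash.
- hook (a point): Where the lid's axis hangs: midway between the two prongs of the steel fork, level with their upper side (150 mm high). The prongs, 8 mm thick, 26 mm apart (centres, along cabinet y), come from the back wall and end 34 mm in front (-x) of this point, turned up by 8 mm there. The lid must rise over 8 mm, at most 24 mm (its disc then meets the prongs from below), and come out along cabinet -x.
- lid: Blue glazed jar lid, about 250 g, hanging upright by its knob from the fork. Origin: centre of its underside; z is its axis, up. From below: plug 72 mm diameter, z 0 to 10 mm, with a chamfered edge; disc 96 mm diameter, z 10 to 18; neck 14 mm diameter, z 18 to 50; knob 36 mm diameter, z 50 to 78. The knob's underside rests on the prongs.
- blue_jar: Blue open jar, loose, about 700 g, outside diameter 92 mm, 110 mm high, mouth 78 mm wide (wall 7 mm). Origin: centre of its underside, z up. The lid's plug goes in the mouth and its disc rests on the rim.
- blue_jar_rim (a point): Centre of the blue jar's mouth, at rim height, 110 mm above its underside.
- white_jar: White jar of the same size and shape as the blue one, to be left alone. Origin: centre of its underside.
- glaze_bottle: Green glass bottle, 64 mm diameter, 170 mm high; leave alone. Origin: centre of its underside.
- clay_cup: Terracotta cup, 72 mm diameter, 75 mm high; leave alone. Origin: centre of its underside.
- slip_jar: White tub with a red cap, 70 mm diameter, 90 mm high; leave alone. Origin: centre of its underside.
- spool: Yellow turned stand, 64 mm diameter, 60 mm high; leave alone. Origin: centre of its underside.

How it is judged:
On the way, in this order (a step that is already met when the one before it is completed fails the run):
1. the sash is slid open by at least 150 mm (value of joint sash above 0.15 m), for 0.1 s.
2. the lid is lifted up and off the fork and out, kept within 0.4 rad of upright: its underside more than 60 mm from where it hung and higher than the blue jar's rim (distance of lid from where it was at the start of the episode above 0.06 m and z of lid in the frame of blue_jar_rim above 0 m and angle between lid's own z axis and vertical below 0.4 rad), for 0.1 s.
3. the lid sits on the blue jar, plug in the mouth and disc on the rim, and is let go (horizontal distance between lid and blue_jar below 0.006 m and z of lid in the frame of blue_jar_rim below -0.007 m and angle between lid's own z axis and vertical below 0.05 rad and contact force between the fingers and lid below 0.1 N), for 0.2 s.
At the end, for the whole second after the job is handed in: The lid rests level (within 0.05 rad) on the upright blue jar, its plug in the mouth (axes within 6 mm, the disc within 3 mm of the rim), let go and at rest, and the sash is shut to within 12 mm (horizontal distance between lid and blue_jar below 0.006 m and z of lid in the frame of blue_jar_rim below -0.007 m and angle between each of lid, blue_jar's own z axis and vertical below 0.05 rad and value of joint sash below 0.012 m and linear speed of each of lid, blue_jar below 0.02 m/s); the robot touches nothing.
It fails at once if the lid is dropped or pressed on the blue jar with more than 40 N (contact force between lid and blue_jar above 40 N).
It fails at once if the blue jar is shoved more than 30 mm from where it stood (distance of blue_jar from where it was at the start of the episode above 0.03 m).
It fails at once if the lid touches the white jar (contact force between lid and white_jar above 0.5 N).
It fails at once if the white jar, green bottle, terracotta cup, red-capped tub or yellow stand is moved more than 20 mm (distance of any of white_jar, glaze_bottle, clay_cup, slip_jar, spool from where it was at the start of the episode above 0.02 m).
It also fails if it takes over 67 s, if anything falls off the work surface, if the arm or the gripper's body presses on something with over 40 N, if the wrist force passes 120 N, or if a joint passes its speed limit or range.

## Working session

There is one attempt and no reset: what is moved stays moved. The work goes in short steps, Python scripts to look and compute and a tool call to move; the robot and the scene stay as the last step left them, time stands still between calls to the robot, and variables do not carry over. Pictures are saved under pics/ and viewed, at most 10 in all, crops included, and the job is handed in when it is done.

Besides the shell and the picture viewer there is one more tool, called in YAML: its name, and indented under it one key for each argument. drive_tool: Moves the arm, as the interface text tells. Scaled input: -1 to 1 covers 30 mm each way for a shift and pi rad each way for a turn. Its arguments: {"type":"object","properties":{"rows":{"type":"array","items":{"type":"object","properties":{"dx":{"type":"number","minimum":-1,"maximum":1},"dy":{"type":"number","minimum":-1,"maximum":1},"dz":{"type":"number","minimum":-1,"maximum":1},"ax":{"type":"number","minimum":-1,"maximum":1},"ay":{"type":"number","minimum":-1,"maximum":1},"az":{"type":"number","minimum":-1,"maximum":1},"hand":{"type":"number"}}}}},"required":["rows"]}

```bash
mkdir -p pics
cat > h.py <<'E'
import numpy as np, cv2
from workcell import manip, snapshot, spot_in, masks_of, pinpoint
E
python3 - <<'E'
from h import *
s=manip.get_state(); print(s['t'],np.round(s['tool_pos'],3),np.round(s['ee_rot'],3),s['opening'])
for c in ['scene','side']:
    p=snapshot(c); cv2.imwrite(f'pics/{c}0.png',p['frame'])
    print(c,p['vertical_fov'],np.round(p['rvec'],3),np.round(p['tvec'],3))
    for n in ['cabinet','fin','hook','lid','blue_jar','blue_jar_rim','white_jar','glaze_bottle','clay_cup','slip_jar','spool']:
        r=pinpoint(n,p)[:2]; print(n,[(np.round(q['point'],3).tolist(),round(q['score'],2)) for q in r])
E
```

```text
0.0 [ 0.224 -0.61   0.302] [ 0.984  0.176 -0.    -0.001] 0.0879868770069817
scene 44.01708458417439 [ 1.277  2.546 -0.646] [ 0.368 -0.246  1.877]
cabinet []
fin [([0.584, -0.095, 0.253], 0.69)]
hook [([0.61, -0.082, 0.146], 0.64)]
lid [([0.606, -0.08, 0.099], 0.48)]
blue_jar [([0.472, 0.191, -0.001], 0.7), ([0.726, 0.136, -0.0], 0.41)]
blue_jar_rim [([0.465, 0.192, 0.11], 0.8)]
white_jar [([0.543, 0.303, 0.0], 0.7)]
glaze_bottle [([0.728, 0.134, -0.001], 0.74)]
clay_cup [([0.318, -0.362, 0.001], 0.88)]
slip_jar [([0.563, -0.516, 0.0], 0.71)]
spool [([0.319, -0.363, 0.001], 0.74)]
side 52.05892431051209 [ 2.425  1.237 -0.268] [-0.226 -0.348  1.587]
cabinet []
fin [([0.581, -0.095, 0.251], 0.86), ([0.544, 0.306, -0.001], 0.58)]
hook [([0.467, 0.198, 0.001], 0.51)]
lid [([0.324, -0.362, -0.005], 0.39)]
blue_jar [([0.466, 0.198, -0.002], 0.71)]
blue_jar_rim [([0.47, 0.195, 0.114], 0.89)]
white_jar []
glaze_bottle [([0.725, 0.139, -0.001], 0.93)]
clay_cup [([0.32, -0.36, -0.004], 0.76)]
slip_jar [([0.566, -0.51, -0.001], 0.67)]
spool [([0.72, 0.246, -0.002], 0.85)]
```

View pics/scene0.png

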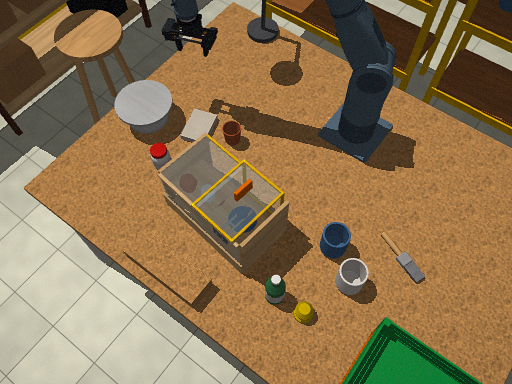

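View pics/side0.png

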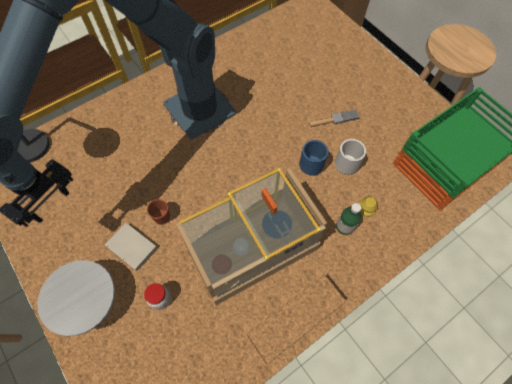

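The scene view shows the shut sash with the fin at (243,188), the lid under it at (242,220), and the blue jar at (335,240). The side view has the fin at (268,200), the lid at (277,222), and the blue jar at (314,157). Next I'll get the cabinet yaw.

```bash
cat >> h.py <<'E'
def cam(p):
    """K, R, t (world->cam); wrist uses the state read just before"""
    h,w=p['frame'].shape[:2]; f=h/2/np.tan(np.radians(p['vertical_fov']/2))
    K=np.array([[f,0,p['cx']],[0,f,p['cy']],[0,0,1]])
    if 'rvec' in p: return K,cv2.Rodrigues(np.array(p['rvec'],float))[0],np.array(p['tvec'],float)
    from scipy.spatial.transform import Rotation as Ro
    s=p['state']; T=np.eye(4); T[:3,:3]=Ro.from_quat(s['ee_rot']).as_matrix(); T[:3,3]=s['tool_pos']
    C=np.linalg.inv(T@np.array(p['hand_eye'])); return K,C[:3,:3],C[:3,3]
def atz(p,uv,z):
    K,R,t=cam(p); d=(R.T@np.linalg.inv(K)@np.c_[np.atleast_2d(uv),np.ones(len(np.atleast_2d(uv)))].T).T; c=-R.T@t
    return c+d*((z-c[2])/d[:,2])[:,None]
def tri(p1,uv1,p2,uv2):
    P=[(lambda K,R,t:K@np.c_[R,t])(*cam(p)) for p in (p1,p2)]
    X=cv2.triangulatePoints(P[0],P[1],np.array(uv1,float).reshape(2,1),np.array(uv2,float).reshape(2,1)); return (X[:3]/X[3]).ravel()
def wrist():
    s=manip.get_state(); p=snapshot('wrist'); p['state']=s; return p
E
python3 - <<'E'
from h import *
P={}
for c in ['scene','side']:
    p=P[c]=snapshot(c)
    f=p['frame'].astype(int); b,g,r=f[...,0],f[...,1],f[...,2]
    hsv=cv2.cvtColor(p['frame'],cv2.COLOR_BGR2HSV)
    m=((hsv[...,0]>22)&(hsv[...,0]<33)&(hsv[...,1]>190)&(hsv[...,2]>140)).astype(np.uint8)
    box=(150,120,150,150) if c=='scene' else (170,160,165,140)
    mm=np.zeros_like(m); x,y,w,h=box; mm[y:y+h,x:x+w]=m[y:y+h,x:x+w]
    pts=np.argwhere(mm)[:,::-1].astype(float)
    W=atz(p,pts,0.229); r=cv2.minAreaRect(W[:,:2].astype(np.float32)*1000); print(c,'sash',len(pts),r)
    for n in ['fin']:
        q=masks_of('fin',p)
        if q:
            a=np.argwhere(q[0]['pixels'])[:,::-1].astype(float); W=atz(p,a,.252); print(n,q[0]['score'],len(a),W.mean(0).round(3),cv2.minAreaRect(W[:,:2].astype(np.float32)*1000))
    for n in ['lid','hook','white_jar','spool']:
        print(n,[(np.round(q['point'],3).tolist(),round(q['score'],2)) for q in pinpoint(n,p)[:2]])
    s=3; x,y,w,h=box; cv2.imwrite(f'pics/{c}1.png',cv2.resize(p['frame'][y:y+h,x:x+w],None,fx=4,fy=4,interpolation=cv2.INTER_CUBIC))
E
```

```text
scene sash 499 ((596.233642578125, -176.08473205566406), (333.2471008300781, 230.6910400390625), 83.26792907714844)
fin 0.83 4091 [ 0.616 -0.087  0.252] ((615.3786010742188, -82.52892303466797), (198.55853271484375, 232.19674682617188), 82.28680419921875)
lid [([0.606, -0.081, 0.1], 0.53)]
hook [([0.611, -0.08, 0.145], 0.88), ([0.727, 0.13, -0.005], 0.23)]
white_jar [([0.539, 0.3, -0.0], 0.55)]
spool [([0.72, 0.243, -0.002], 0.63)]
side sash 0 ((0.0, 0.0), (0.0, 0.0), 0.0)
fin 0.71 4561 [ 0.616 -0.113  0.252] ((612.7705688476562, -111.38484191894531), (180.0975341796875, 229.96119689941406), 83.93415069580078)
lid []
hook []
white_jar [([0.541, 0.306, -0.002], 0.87), ([0.719, 0.243, -0.003], 0.53)]
spool []
```

View pics/scene1.png

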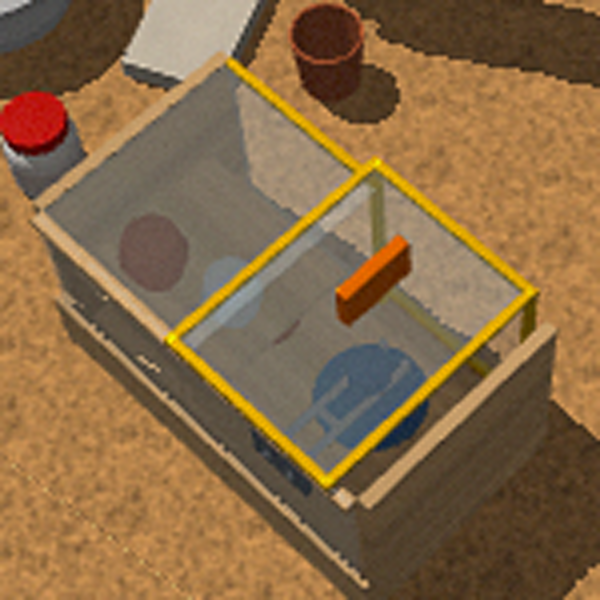

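View pics/side1.png

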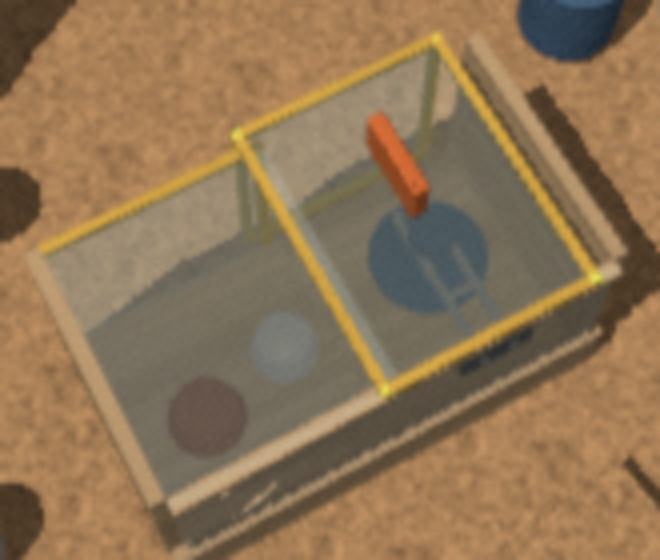

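The crops show the sash's four yellow corners clearly in both views, plus the fin and the fork with its closed end at the back wall. I'll triangulate the sash corners.

Run:
```python
from h import *
a=snapshot('scene'); b=snapshot('side')
A=np.array([(376,162),(537,292),(327,484),(172,341)])/4+[150,120]-.375
B=np.array([(237,134),(437,40),(597,277),(385,391)])/4+[170,160]-.375
X=np.array([tri(a,u,b,v) for u,v in zip(A,B)]); print(X.round(4))
for i,j in ((0,1),(3,2),(0,3),(1,2)):
    d=X[j]-X[i]; print(i,j,np.linalg.norm(d[:2]).round(4),np.degrees(np.arctan2(d[1],d[0])).round(2))
print(X.mean(0).round(4))
# fin top mid (scene, side) by orange mask
for p in (a,b):
    h=cv2.cvtColor(p['frame'],cv2.COLOR_BGR2HSV); m=((h[...,0]<14)&(h[...,1]>190)&(h[...,2]>120)).astype(np.uint8)
    n,l,st,c=cv2.connectedComponentsWithStats(m); o=[i for i in range(1,n) if 40<st[i,4]<800]; 
    for i in o: print(st[i],c[i].round(1),atz(p,c[i],.252).round(3))
```

```text
[[ 0.481  -0.173   0.2244]
 [ 0.4997  0.      0.2186]
 [ 0.7262 -0.0289  0.2259]
 [ 0.7031 -0.201   0.2206]]
0 1 0.1741 83.83
3 2 0.1736 82.36
0 3 0.2239 -7.17
1 2 0.2284 -7.28
[ 0.6025 -0.1007  0.2224]
[150 143  16  14 171] [157.6 149.2] [[ 0.627 -0.409  0.252]]
[340 330  35  54  86] [356.5 357.3] [[0.795 0.44  0.252]]
[394 152  57  56 599] [422.6 180.9] [[0.795 0.31  0.252]]
[145 284  19  19 258] [154.3 292.9] [[ 0.617 -0.497  0.252]]
```

drive_tool:
  rows:
    - {"az":0.038,"dz":-0.7,"hand":0.5}
    - {"az":0.038,"dz":-0.7,"hand":0.5}
    - {"az":0.038,"dz":-0.7,"hand":0.5}
    - {"az":0.038,"dz":-0.7,"hand":0.5}
    - {"dx":0.5,"dy":-0.9,"hand":0.5}
    - {"dx":0.5,"dy":-0.9,"hand":0.5}
    - {"dx":0.5,"dy":-0.9,"hand":0.5}
    - {"dx":0.5,"dy":-0.9,"hand":0.5}
    - {"dx":0.5,"dy":-0.9,"hand":0.5}
    - {"dx":0.5,"dy":-0.9,"hand":0.5}
    - {"dx":0.5,"dy":-0.9,"hand":0.5}
    - {"dx":0.5,"dy":-0.9,"hand":0.5}

```text
$.rows[0]: bad value
```

drive_tool:
  rows:
    - {"dx":0.5,"dy":-0.9,"hand":0.5}
    - {"dx":0.5,"dy":-0.9,"hand":0.5}
    - {"dx":0.5,"dy":-0.9,"hand":0.5}
    - {"dx":0.5,"dy":-0.9,"hand":0.5}
    - {"dx":0.5,"dy":-0.9,"hand":0.5}
    - {"dx":0.5,"dy":-0.9,"hand":0.5}
    - {"dx":0.5,"dy":-0.9,"hand":0.5}
    - {"dx":0.5,"dy":-0.9,"hand":0.5}
    - {"dx":0.5,"dy":-0.9,"hand":0.5}
    - {"dx":0.5,"dy":-0.9,"hand":0.5}
    - {"hand":0.5}
    - {"hand":0.5}

```text
$.rows[0]: bad value
```

Run:
```python
from h import *
p=wrist(); s=p['state']; print(s['t'],np.round(s['tool_pos'],4),np.round(s['ee_rot'],4),np.round(s['joint_pos'],2),np.round(s['contact_force'],1)); print(np.round(p['hand_eye'],3),p['vertical_fov'])
cv2.imwrite('pics/w0.png',p['frame'])
for n in ['fin','hook','lid']: print(n,[(np.round(q['point'],3).tolist(),round(q['score'],2)) for q in pinpoint(n,p)[:2]])
```

```text
1.9 [ 0.2246 -0.6099  0.3027] [ 0.9845  0.1755  0.     -0.    ] [ 1.15  0.54 -0.    1.54  0.    1.07 -0.07] [ 0.4 -0.  -0.4]
[[-0.001 -0.966 -0.26   0.067]
 [ 1.    -0.001 -0.     0.   ]
 [ 0.    -0.26   0.966 -0.082]
 [ 0.     0.     0.     1.   ]] 60.256498913825546
fin []
hook []
lid []
```

View pics/w0.png

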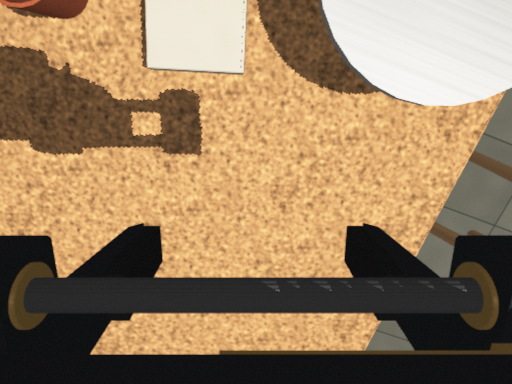

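The wrist picture shows only the start area: the arm hasn't moved because the rows were refused. I'll resend them with every field filled in.

drive_tool:
  rows:
    - {"dx":0,"dy":0,"dz":-0.7,"ax":0,"ay":0,"az":0.038,"hand":0.5}
    - {"dx":0,"dy":0,"dz":-0.7,"ax":0,"ay":0,"az":0.038,"hand":0.5}
    - {"dx":0,"dy":0,"dz":-0.7,"ax":0,"ay":0,"az":0.038,"hand":0.5}
    - {"dx":0,"dy":0,"dz":-0.7,"ax":0,"ay":0,"az":0.038,"hand":0.5}
    - {"dx":0.5,"dy":-0.9,"dz":0,"ax":0,"ay":0,"az":0,"hand":0.5}
    - {"dx":0.5,"dy":-0.9,"dz":0,"ax":0,"ay":0,"az":0,"hand":0.5}
    - {"dx":0.5,"dy":-0.9,"dz":0,"ax":0,"ay":0,"az":0,"hand":0.5}
    - {"dx":0.5,"dy":-0.9,"dz":0,"ax":0,"ay":0,"az":0,"hand":0.5}
    - {"dx":0.5,"dy":-0.9,"dz":0,"ax":0,"ay":0,"az":0,"hand":0.5}
    - {"dx":0.5,"dy":-0.9,"dz":0,"ax":0,"ay":0,"az":0,"hand":0.5}
    - {"dx":0.5,"dy":-0.9,"dz":0,"ax":0,"ay":0,"az":0,"hand":0.5}
    - {"dx":0.5,"dy":-0.9,"dz":0,"ax":0,"ay":0,"az":0,"hand":0.5}

```text
t: 3.3
tool_pos: [0.3712, -0.4095, 0.3869]
ee_rot: [0.998, -0.062, 0.0, 0.0]
contact_force: [0.4, 0.1, -0.2]
opening: 0.044
grasp_force: 0.0
```

drive_tool:
  rows:
    - {"dx":0.47,"dy":-0.94,"dz":0,"ax":0,"ay":0,"az":0,"hand":0.5}
    - {"dx":0.47,"dy":-0.94,"dz":0,"ax":0,"ay":0,"az":0,"hand":0.5}
    - {"dx":0.47,"dy":-0.94,"dz":0,"ax":0,"ay":0,"az":0,"hand":0.5}
    - {"dx":0.47,"dy":-0.94,"dz":0,"ax":0,"ay":0,"az":0,"hand":0.5}
    - {"dx":0.47,"dy":-0.94,"dz":0,"ax":0,"ay":0,"az":0,"hand":0.5}
    - {"dx":0.47,"dy":-0.94,"dz":0,"ax":0,"ay":0,"az":0,"hand":0.5}
    - {"dx":0.47,"dy":-0.94,"dz":0,"ax":0,"ay":0,"az":0,"hand":0.5}
    - {"dx":0.47,"dy":-0.94,"dz":0,"ax":0,"ay":0,"az":0,"hand":0.5}
    - {"dx":0.47,"dy":-0.94,"dz":0,"ax":0,"ay":0,"az":0,"hand":0.5}
    - {"dx":0.47,"dy":-0.94,"dz":0,"ax":0,"ay":0,"az":0,"hand":0.5}
    - {"dx":0.47,"dy":-0.94,"dz":0,"ax":0,"ay":0,"az":0,"hand":0.5}
    - {"dx":0,"dy":-0.94,"dz":0,"ax":0,"ay":0,"az":0,"hand":0.5}

```text
t: 4.5
tool_pos: [0.5678, -0.0929, 0.3866]
ee_rot: [0.998, -0.062, 0.0, -0.0]
contact_force: [-0.3, -0.4, -0.5]
opening: 0.044
grasp_force: 0.0
```

Run:
```python
from h import *
p=wrist(); s=p['state']; print(s['t'],np.round(s['tool_pos'],4),np.round(s['ee_rot'],4),np.round(s['joint_pos'],2),np.round(s['contact_force'],1))
cv2.imwrite('pics/w1.png',p['frame'])
for n in ['fin','hook','lid']: print(n,[(np.round(q['point'],3).tolist(),round(q['score'],2)) for q in pinpoint(n,p)[:2]])
h=cv2.cvtColor(p['frame'],cv2.COLOR_BGR2HSV); m=((h[...,0]<14)&(h[...,1]>190)&(h[...,2]>120)).astype(np.uint8)
n,l,st,c=cv2.connectedComponentsWithStats(m); 
for i in range(1,n):
    if st[i,4]>100:
        r=cv2.minAreaRect(np.argwhere(l==i)[:,::-1].astype(np.float32)); print(st[i],r,atz(p,r[0],.275).round(4))
```

```text
4.5 [ 0.5678 -0.0929  0.3866] [ 9.981e-01 -6.220e-02  3.000e-04 -1.000e-04] [ 0.22  0.34 -0.18  1.64  0.06  1.17 -1.67] [-0.3 -0.4 -0.5]
fin [([0.584, -0.096, 0.254], 0.57)]
hook []
lid []
[250 177  16  65 900] ((257.5, 208.99998474121094), (14.999998092651367, 63.99999237060547), 0.0) [[ 0.5689 -0.0957  0.275 ]]
```

View pics/w1.png

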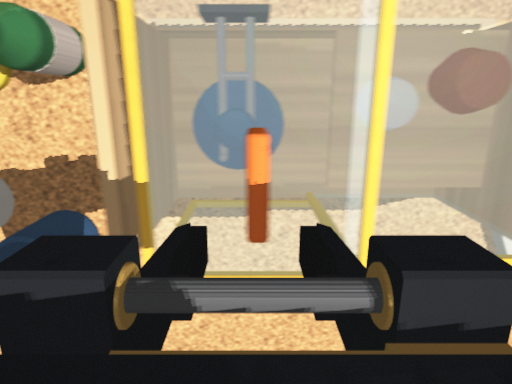

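The fin is at columns 250–266, rows 128–242, upright in the picture, and the fork prongs run vertically. So the tool yaw matches the cabinet. I'll descend and grip the fin.

drive_tool:
  rows:
    - {"dx":0.5,"dy":0,"dz":0.7,"ax":0,"ay":0,"az":0,"hand":0.5}
    - {"dx":0,"dy":0,"dz":0.7,"ax":0,"ay":0,"az":0,"hand":0.5}
    - {"dx":0,"dy":0,"dz":0.7,"ax":0,"ay":0,"az":0,"hand":0.5}
    - {"dx":0,"dy":0,"dz":0.7,"ax":0,"ay":0,"az":0,"hand":0.5}
    - {"dx":0,"dy":0,"dz":0,"ax":0,"ay":0,"az":0,"hand":0.5}
    - {"dx":0,"dy":0,"dz":0,"ax":0,"ay":0,"az":0,"hand":0.1}
    - {"dx":0,"dy":0,"dz":0,"ax":0,"ay":0,"az":0,"hand":0}
    - {"dx":0,"dy":0,"dz":0,"ax":0,"ay":0,"az":0,"hand":0}
    - {"dx":0,"dy":0,"dz":0,"ax":0,"ay":0,"az":0,"hand":0}
    - {"dx":0,"dy":0,"dz":0,"ax":0,"ay":0,"az":0,"hand":0}

```text
t: 5.7
tool_pos: [0.5818, -0.0966, 0.3037]
ee_rot: [0.998, -0.063, 0.001, 0.0]
contact_force: [-0.4, -2.8, 5.1]
opening: 0.014
grasp_force: 30.0
```

drive_tool:
  rows:
    - {"dx":0,"dy":0.5,"dz":0,"ax":0,"ay":0,"az":0,"hand":0}
    - {"dx":0,"dy":0.5,"dz":0,"ax":0,"ay":0,"az":0,"hand":0}
    - {"dx":0,"dy":0.5,"dz":0,"ax":0,"ay":0,"az":0,"hand":0}
    - {"dx":0,"dy":0.5,"dz":0,"ax":0,"ay":0,"az":0,"hand":0}
    - {"dx":0,"dy":0.5,"dz":0,"ax":0,"ay":0,"az":0,"hand":0}
    - {"dx":0,"dy":0.5,"dz":0,"ax":0,"ay":0,"az":0,"hand":0}
    - {"dx":0,"dy":0.5,"dz":0,"ax":0,"ay":0,"az":0,"hand":0}
    - {"dx":0,"dy":0.5,"dz":0,"ax":0,"ay":0,"az":0,"hand":0}
    - {"dx":0,"dy":0.5,"dz":0,"ax":0,"ay":0,"az":0,"hand":0}
    - {"dx":0,"dy":0.5,"dz":0,"ax":0,"ay":0,"az":0,"hand":0}
    - {"dx":0,"dy":0.5,"dz":0,"ax":0,"ay":0,"az":0,"hand":0}
    - {"dx":0,"dy":0,"dz":0,"ax":0,"ay":0,"az":0,"hand":0}

```text
t: 6.9
tool_pos: [0.5629, -0.2502, 0.3036]
ee_rot: [0.998, -0.059, -0.0, -0.007]
contact_force: [-1.9, 22.4, 11.9]
opening: 0.0137
grasp_force: 29.9
```

drive_tool:
  rows:
    - {"dx":0,"dy":0,"dz":0,"ax":0,"ay":0,"az":0,"hand":0}
    - {"dx":0,"dy":0,"dz":0,"ax":0,"ay":0,"az":0,"hand":0}

```text
t: 7.1
tool_pos: [0.5629, -0.2501, 0.3036]
ee_rot: [0.998, -0.058, -0.0, -0.007]
contact_force: [-1.7, 22.2, 11.6]
opening: 0.0136
grasp_force: 29.9
```

Run:
```python
from h import *
p=snapshot('side'); cv2.imwrite('pics/side2.png',cv2.resize(p['frame'][150:330,150:350],None,fx=3,fy=3,interpolation=cv2.INTER_CUBIC))
```

```text
(no output)
```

View pics/side2.png

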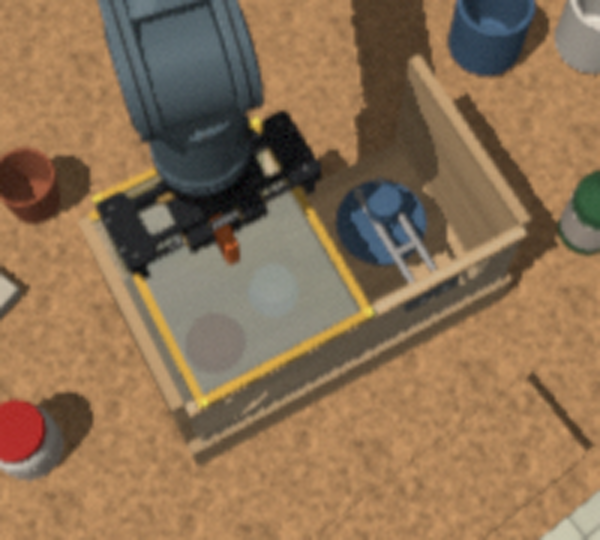

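The sash is at its end stop, fully open. Its right yellow edge runs from (305,210) to (370,310), and the lid knob shows at (385,200). I'll release the fin, rise, and go above the lid with a quarter turn.

drive_tool:
  rows:
    - {"dx":0,"dy":-0.3,"dz":0,"ax":0,"ay":0,"az":0,"hand":0.5}
    - {"dx":0,"dy":0,"dz":0,"ax":0,"ay":0,"az":0,"hand":0.5}
    - {"dx":0,"dy":0,"dz":0,"ax":0,"ay":0,"az":0,"hand":0.6}
    - {"dx":0,"dy":0,"dz":-0.9,"ax":0,"ay":0,"az":0,"hand":0.8}
    - {"dx":0,"dy":0,"dz":-0.9,"ax":0,"ay":0,"az":0,"hand":0.8}
    - {"dx":0,"dy":0,"dz":-0.9,"ax":0,"ay":0,"az":0,"hand":0.8}
    - {"dx":0.1,"dy":-0.97,"dz":0,"ax":0,"ay":0,"az":0,"hand":0.8}
    - {"dx":0.1,"dy":-0.97,"dz":0,"ax":0,"ay":0,"az":0,"hand":0.8}
    - {"dx":0.1,"dy":-0.97,"dz":0,"ax":0,"ay":0,"az":0,"hand":0.8}
    - {"dx":0.1,"dy":-0.97,"dz":0,"ax":0,"ay":0,"az":0,"hand":0.8}
    - {"dx":0.1,"dy":-0.97,"dz":0,"ax":0,"ay":0,"az":0,"hand":0.8}
    - {"dx":0.1,"dy":-0.97,"dz":0,"ax":0,"ay":0,"az":0,"hand":0.8}

```text
t: 8.35
tool_pos: [0.6017, -0.0802, 0.3835]
ee_rot: [0.998, -0.063, -0.0, 0.0]
contact_force: [0.6, 0.2, -0.2]
opening: 0.0708
grasp_force: 0.0
```

drive_tool:
  rows:
    - {"dx":0,"dy":0,"dz":0,"ax":0,"ay":0,"az":-0.0455,"hand":0.8}
    - {"dx":0,"dy":0,"dz":0,"ax":0,"ay":0,"az":-0.0455,"hand":0.8}
    - {"dx":0,"dy":0,"dz":0,"ax":0,"ay":0,"az":-0.0455,"hand":0.8}
    - {"dx":0,"dy":0,"dz":0,"ax":0,"ay":0,"az":-0.0455,"hand":0.8}
    - {"dx":0,"dy":0,"dz":0,"ax":0,"ay":0,"az":-0.0455,"hand":0.8}
    - {"dx":0,"dy":0,"dz":0,"ax":0,"ay":0,"az":-0.0455,"hand":0.8}
    - {"dx":0,"dy":0,"dz":0,"ax":0,"ay":0,"az":-0.0455,"hand":0.8}
    - {"dx":0,"dy":0,"dz":0,"ax":0,"ay":0,"az":-0.0455,"hand":0.8}
    - {"dx":0,"dy":0,"dz":0,"ax":0,"ay":0,"az":-0.0455,"hand":0.8}
    - {"dx":0,"dy":0,"dz":0,"ax":0,"ay":0,"az":-0.0455,"hand":0.8}
    - {"dx":0,"dy":0,"dz":0,"ax":0,"ay":0,"az":-0.0455,"hand":0.8}
    - {"dx":0,"dy":0,"dz":0,"ax":0,"ay":0,"az":0,"hand":0.8}

```text
t: 9.55
tool_pos: [0.6015, -0.0814, 0.3833]
ee_rot: [0.75, 0.662, -0.0, -0.0]
contact_force: [0.1, -0.8, -0.4]
opening: 0.0707
grasp_force: 0.0
```

Run:
```python
from h import *
import pickle
p=wrist(); s=p['state']; print(s['t'],np.round(s['tool_pos'],4),np.round(s['ee_rot'],4),np.round(s['joint_pos'],2),np.round(s['contact_force'],1))
cv2.imwrite('pics/w2.png',p['frame']); pickle.dump(p,open('w2.pkl','wb'))
for n in ['hook','lid']: print(n,[(np.round(q['point'],3).tolist(),round(q['score'],2)) for q in pinpoint(n,p)[:2]])
```

```text
9.55 [ 0.6015 -0.0814  0.3833] [ 7.495e-01  6.620e-01 -3.000e-04 -0.000e+00] [ 0.42  0.44 -0.49  1.54  0.22  1.22 -0.24] [ 0.1 -0.8 -0.4]
hook []
lid [([0.611, -0.081, 0.099], 0.62)]
```

View pics/w2.png

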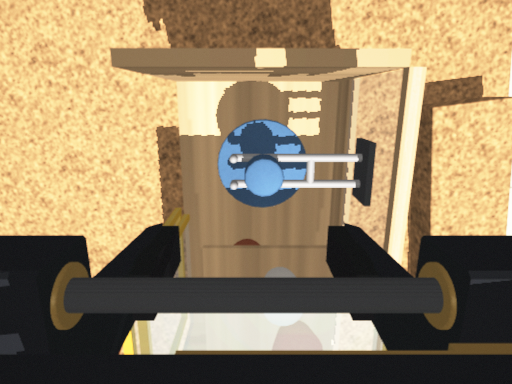

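The knob is at (264,176), the disc is centred at about (262,163), and the prongs are level at rows 158 and 184.

Run:
```python
from h import *
import pickle
p=pickle.load(open('w2.pkl','rb')); f=p['frame']
h=cv2.cvtColor(f,cv2.COLOR_BGR2HSV); m=((h[...,0]>95)&(h[...,0]<125)&(h[...,1]>100)).astype(np.uint8)*255; m[:110]=0;m[212:]=0;m[:,:205]=0;m[:,315:]=0
c=max(cv2.findContours(cv2.morphologyEx(m,cv2.MORPH_CLOSE,np.ones((9,9))),0,2)[0],key=cv2.contourArea); e=cv2.fitEllipse(cv2.convexHull(c)); print('disc',e,atz(p,e[0],.118).round(4))
g=cv2.medianBlur(cv2.cvtColor(f,cv2.COLOR_BGR2GRAY),3)[140:215,225:305]
print(cv2.HoughCircles(cv2.resize(g,None,fx=4,fy=4),cv2.HOUGH_GRADIENT,1,20,param1=80,param2=15,minRadius=55,maxRadius=110))
print('knob',atz(p,(264,176),.178).round(4), atz(p,[(232,159),(358,158),(235,185),(358,184)],.15).round(4))
q=snapshot('side')
print([ (np.round(r['point'],4),r['score']) for n in ('lid','hook') for r in pinpoint(n,q)[:1]])
cv2.imwrite('pics/k.png',cv2.resize(g,None,fx=6,fy=6))
```

```text
disc ((261.73211669921875, 162.71096801757812), (86.11288452148438, 87.45562744140625), 75.82767486572266) [[ 0.6108 -0.0815  0.118 ]]
[[[157.5 150.5  74.7]
  [155.5 129.5  95. ]
  [148.5 171.5  96.2]
  [245.5  97.5  69.9]
  [ 67.5  31.5  57.9]]]
knob [[ 0.6112 -0.0822  0.178 ]] [[ 0.5827 -0.0682  0.15  ]
 [ 0.7033 -0.0823  0.15  ]
 [ 0.582  -0.0942  0.15  ]
 [ 0.7022 -0.1083  0.15  ]]
[(array([ 0.6101, -0.0815,  0.0963]), 0.87), (array([ 0.6173, -0.0823,  0.1483]), 0.59)]
```

drive_tool:
  rows:
    - {"dx":0,"dy":0.32,"dz":0,"ax":0,"ay":0,"az":0,"hand":0.8}
    - {"dx":0,"dy":0,"dz":0.9,"ax":0,"ay":0,"az":0,"hand":0.8}
    - {"dx":0,"dy":0,"dz":0.9,"ax":0,"ay":0,"az":0,"hand":0.8}
    - {"dx":0,"dy":0,"dz":0.9,"ax":0,"ay":0,"az":0,"hand":0.8}
    - {"dx":0,"dy":0,"dz":0.9,"ax":0,"ay":0,"az":0,"hand":0.8}
    - {"dx":0,"dy":0,"dz":0.9,"ax":0,"ay":0,"az":0,"hand":0.8}
    - {"dx":0,"dy":0,"dz":0.4,"ax":0,"ay":0,"az":0,"hand":0.8}
    - {"dx":0,"dy":0,"dz":0.33,"ax":0,"ay":0,"az":0,"hand":0.8}
    - {"dx":0,"dy":0,"dz":0,"ax":0,"ay":0,"az":0,"hand":0.8}

```text
t: 10.75
tool_pos: [0.6111, -0.0809, 0.2262]
ee_rot: [0.749, 0.662, -0.0, -0.0]
contact_force: [0.5, -0.7, -0.1]
opening: 0.0708
grasp_force: 0.0
```

drive_tool:
  rows:
    - {"dx":0,"dy":0,"dz":0,"ax":0,"ay":0,"az":0,"hand":0.5}
    - {"dx":0,"dy":0,"dz":0,"ax":0,"ay":0,"az":0,"hand":0.4}
    - {"dx":0,"dy":0,"dz":0,"ax":0,"ay":0,"az":0,"hand":0}
    - {"dx":0,"dy":0,"dz":0,"ax":0,"ay":0,"az":0,"hand":0}
    - {"dx":0,"dy":0,"dz":0,"ax":0,"ay":0,"az":0,"hand":0}
    - {"dx":0,"dy":0,"dz":0,"ax":0,"ay":0,"az":0,"hand":0}

```text
t: 11.35
tool_pos: [0.6113, -0.0809, 0.2273]
ee_rot: [0.749, 0.662, 0.0, 0.0]
contact_force: [-0.7, -0.4, 2.4]
opening: 0.035
grasp_force: 30.0
```

drive_tool:
  rows:
    - {"dx":0,"dy":0,"dz":-0.27,"ax":0,"ay":0,"az":0,"hand":0}
    - {"dx":0,"dy":0,"dz":-0.26,"ax":0,"ay":0,"az":0,"hand":0}
    - {"dx":-0.03,"dy":0,"dz":0,"ax":0,"ay":0,"az":0,"hand":0}
    - {"dx":0,"dy":0,"dz":0,"ax":0,"ay":0,"az":0,"hand":0}

```text
t: 11.75
tool_pos: [0.611, -0.082, 0.2429]
ee_rot: [0.749, 0.662, 0.0, 0.0]
contact_force: [0.7, -0.4, -1.5]
opening: 0.0352
grasp_force: 30.0
```

drive_tool:
  rows:
    - {"dx":0,"dy":-0.4,"dz":0,"ax":0,"ay":0,"az":0,"hand":0}
    - {"dx":0,"dy":-0.4,"dz":0,"ax":0,"ay":0,"az":0,"hand":0}
    - {"dx":0,"dy":-0.4,"dz":0,"ax":0,"ay":0,"az":0,"hand":0}

```text
t: 12.05
tool_pos: [0.5745, -0.0774, 0.2422]
ee_rot: [0.749, 0.662, -0.0, -0.0]
contact_force: [0.3, 0.2, -2.5]
opening: 0.0351
grasp_force: 30.0
```

drive_tool:
  rows:
    - {"dx":0,"dy":-0.4,"dz":0,"ax":0,"ay":0,"az":0,"hand":0}
    - {"dx":0,"dy":-0.4,"dz":0,"ax":0,"ay":0,"az":0,"hand":0}
    - {"dx":0,"dy":-0.4,"dz":0,"ax":0,"ay":0,"az":0,"hand":0}
    - {"dx":0,"dy":-0.4,"dz":0,"ax":0,"ay":0,"az":0,"hand":0}
    - {"dx":0,"dy":-0.4,"dz":0,"ax":0,"ay":0,"az":0,"hand":0}
    - {"dx":0,"dy":0,"dz":0,"ax":0,"ay":0,"az":0,"hand":0}

```text
t: 12.65
tool_pos: [0.5141, -0.0699, 0.2424]
ee_rot: [0.749, 0.662, -0.001, -0.001]
contact_force: [0.4, -0.2, -2.2]
opening: 0.0352
grasp_force: 30.0
```

drive_tool:
  rows:
    - {"dx":0,"dy":-0.3,"dz":-0.8,"ax":0,"ay":0,"az":0,"hand":0}
    - {"dx":0,"dy":0,"dz":-0.8,"ax":0,"ay":0,"az":0,"hand":0}
    - {"dx":0,"dy":0,"dz":-0.8,"ax":0,"ay":0,"az":0,"hand":0}
    - {"dx":0,"dy":0,"dz":-0.8,"ax":0,"ay":0,"az":0,"hand":0}
    - {"dx":0,"dy":0,"dz":-0.8,"ax":0,"ay":0,"az":0,"hand":0}
    - {"dx":0.7,"dy":-0.33,"dz":0,"ax":0,"ay":0,"az":0,"hand":0}
    - {"dx":0.7,"dy":-0.33,"dz":0,"ax":0,"ay":0,"az":0,"hand":0}
    - {"dx":0.7,"dy":-0.33,"dz":0,"ax":0,"ay":0,"az":0,"hand":0}
    - {"dx":0.7,"dy":-0.33,"dz":0,"ax":0,"ay":0,"az":0,"hand":0}
    - {"dx":0.7,"dy":-0.33,"dz":0,"ax":0,"ay":0,"az":0,"hand":0}
    - {"dx":0.7,"dy":-0.33,"dz":0,"ax":0,"ay":0,"az":0,"hand":0}
    - {"dx":0.7,"dy":-0.33,"dz":0,"ax":0,"ay":0,"az":0,"hand":0}

```text
t: 13.85
tool_pos: [0.4561, 0.0865, 0.3629]
ee_rot: [0.749, 0.662, 0.0, 0.0]
contact_force: [0.5, 0.3, -3.2]
opening: 0.0355
grasp_force: 30.0
```

drive_tool:
  rows:
    - {"dx":0,"dy":0,"dz":0,"ax":0,"ay":0,"az":0,"hand":0}
    - {"dx":0,"dy":0,"dz":0,"ax":0,"ay":0,"az":0,"hand":0}

```text
t: 14.05
tool_pos: [0.4563, 0.0857, 0.3629]
ee_rot: [0.749, 0.663, 0.0, 0.0]
contact_force: [0.5, 0.1, -2.6]
opening: 0.0356
grasp_force: 30.0
```

Run:
```python
from h import *
import pickle
p=wrist(); s=p['state']; print(s['t'],np.round(s['tool_pos'],4),np.round(s['ee_rot'],4),np.round(s['contact_force'],1))
cv2.imwrite('pics/w3.png',p['frame']); pickle.dump(p,open('w3.pkl','wb'))
for c,q in (('w',p),('scene',snapshot('scene')),('side',snapshot('side'))):
  for n in ['blue_jar_rim','blue_jar','lid']: print(c,n,[(np.round(r['point'],4).tolist(),round(r['score'],2)) for r in pinpoint(n,q)[:2]])
```

```text
14.05 [0.4563 0.0857 0.3629] [7.489e-01 6.627e-01 2.000e-04 2.000e-04] [ 0.5  0.1 -2.6]
w blue_jar_rim [([0.4716, 0.1938, 0.1095], 0.56)]
w blue_jar [([0.4673, 0.1942, -0.0006], 0.85)]
w lid [([0.4576, 0.0817, 0.2329], 0.63)]
scene blue_jar_rim [([0.466, 0.1918, 0.106], 0.58), ([0.5626, -0.2446, 0.2512], 0.51)]
scene blue_jar [([0.4711, 0.1954, -0.0011], 0.93)]
scene lid [([0.4515, 0.0858, 0.234], 0.94), ([0.6008, -0.1712, -0.0041], 0.36)]
side blue_jar_rim [([0.4674, 0.1937, 0.1133], 0.6)]
side blue_jar [([0.4661, 0.198, -0.002], 0.73)]
side lid [([0.4545, 0.0839, 0.2305], 0.95)]
```

View pics/w3.png

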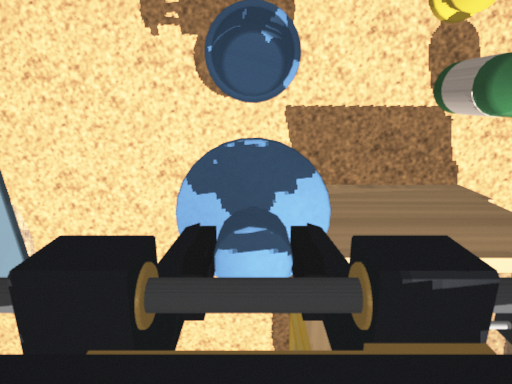

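The wrist view shows the jar's mouth at about (253,50), and the held lid's disc centred near (253,213) and level. I'll fit projected silhouettes to both.

```bash
cat > fit.py <<'E'
from h import *
from scipy.optimize import minimize
def sil(p,rings,shape=(384,512),S=4):
    K,R,t=cam(p); a=np.linspace(0,2*np.pi,80); P=np.vstack([np.c_[x+r*np.cos(a),y+r*np.sin(a),z+0*a] for x,y,z,r in rings])
    q=(K@(R@P.T+t[:,None])).T; q=q[:,:2]/q[:,2:]
    m=np.zeros((shape[0]*S,shape[1]*S),np.uint8); cv2.fillConvexPoly(m,cv2.convexHull(((q+.5)*S-.5).astype(np.float32)).round().astype(np.int32),1)
    return cv2.resize(m.astype(np.float32),(shape[1],shape[0]),interpolation=cv2.INTER_AREA)
def fit(p,mask,rings,x0,valid):
    M=mask.astype(np.float32)*valid
    c=lambda v:1-(lambda s:np.minimum(s,M).sum()/np.maximum(s,M).sum())(sil(p,rings(*v))*valid)
    r=minimize(c,x0,method='Nelder-Mead',options=dict(initial_simplex=np.array(x0)+np.vstack([np.zeros(len(x0)),.008*np.eye(len(x0))]),xatol=1e-4,fatol=1e-5)); return r.x.round(4),round(1-r.fun,3)
def blue(p,uv):
    h=cv2.cvtColor(p['frame'],cv2.COLOR_BGR2HSV); m=((h[...,0]>98)&(h[...,0]<128)&(h[...,1]>90)).astype(np.uint8)
    m=cv2.morphologyEx(m,cv2.MORPH_CLOSE,np.ones((3,3))); n,l=cv2.connectedComponents(m)
    m=(l==l[int(uv[1]),int(uv[0])]).astype(np.uint8); c=max(cv2.findContours(m,0,2)[0],key=cv2.contourArea); o=np.zeros_like(m); cv2.drawContours(o,[c],-1,1,-1); return o
E
python3 - <<'E'
from fit import *
import pickle
jar=lambda x,y:[(x,y,.11,.046),(x,y,.002,.046)]
p=pickle.load(open('w3.pkl','rb')); V=np.ones((384,512),np.float32)
m=blue(p,(230,60)); v=V.copy(); v[115:]=0; print('w jar',m.sum(),fit(p,m,jar,(.468,.194),v))
m=blue(p,(253,170)); v=V.copy(); v[:112]=0; v[212:]=0
s=p['state']
for zt in (.127,.129): 
    zb=s['tool_pos'][2]-zt; lid=lambda x,y:[(x,y,zb+.018,.048),(x,y,zb+.010,.048)]
    print('w lid',m.sum(),fit(p,m,lid,(.456,.084),v))
for c,a in (('scene',(335,240)),('side',(314,157))):
    q=snapshot(c); m=blue(q,a); print(c,m.sum(),fit(q,m,jar,(.468,.194),V))
    K,R,t=cam(q); u=K@(R@np.array([.456,.084,.245])+t); u=u[:2]/u[2]
    k=masks_of('lid',q)[0]; print(k['score'],np.argwhere(k['pixels']).mean(0)[::-1],u)
E
```

```text
w jar 7598 (array([0.4697, 0.1952]), np.float64(0.95))
w lid 15055 (array([0.4559, 0.0816]), np.float64(0.986))
w lid 15055 (array([0.4559, 0.0815]), np.float64(0.99))
scene 836 (array([0.4681, 0.1951]), np.float64(0.899))
0.8 [318.67405063 197.05379747] [314.36130277 193.29843366]
side 1143 (array([0.4644, 0.1941]), np.float64(0.547))
0.73 [288.85412668 142.51247601] [291.82567181 141.28156286]
```

Run:
```python
from fit import *
import pickle
p=pickle.load(open('w3.pkl','rb')); f=p['frame'].copy()
S=sil(p,[(.4697,.1952,.11,.046)]); S2=sil(p,[(.4697,.1952,.11,.039)]); L=sil(p,[(.4559,.0816,.252,.048)])
big=cv2.resize(f,None,fx=3,fy=3,interpolation=cv2.INTER_CUBIC)
for s in (S,S2,L): cv2.drawContours(big,cv2.findContours((cv2.resize(s,None,fx=3,fy=3)>.5).astype(np.uint8),0,1)[0],-1,(0,0,255),1)
cv2.imwrite('pics/o.png',big[0:600,450:1050])
```

```text
(no output)
```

View pics/o.png

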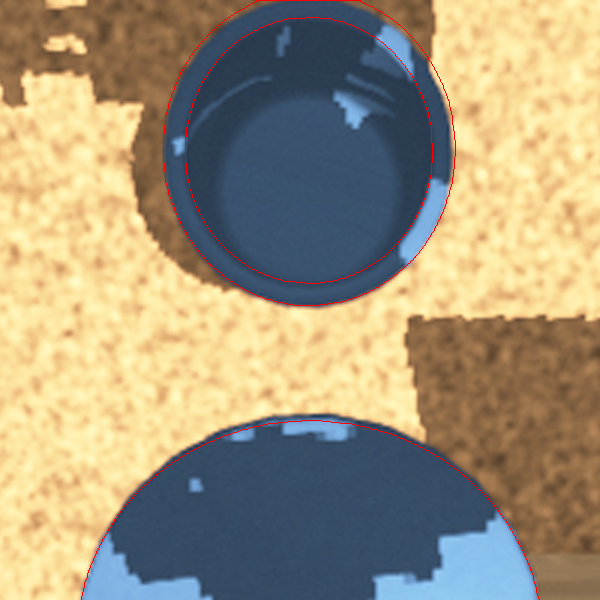

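The overlay matches the rim and disc to within about 1 px. I'll move over the jar and descend to roughly 15 mm above the rim.

drive_tool:
  rows:
    - {"dx":0.756,"dy":0,"dz":0,"ax":0,"ay":0,"az":0,"hand":0}
    - {"dx":0.756,"dy":0,"dz":0,"ax":0,"ay":0,"az":0,"hand":0}
    - {"dx":0.756,"dy":0,"dz":0,"ax":0,"ay":0,"az":0,"hand":0}
    - {"dx":0.756,"dy":0,"dz":0,"ax":0,"ay":0,"az":0,"hand":0}
    - {"dx":0.756,"dy":0,"dz":0,"ax":0,"ay":0,"az":0,"hand":0}
    - {"dx":0,"dy":0,"dz":0.74,"ax":0,"ay":0,"az":0,"hand":0}
    - {"dx":0,"dy":0,"dz":0.74,"ax":0,"ay":0,"az":0,"hand":0}
    - {"dx":0,"dy":0,"dz":0.74,"ax":0,"ay":0,"az":0,"hand":0}
    - {"dx":0,"dy":0,"dz":0.74,"ax":0,"ay":0,"az":0,"hand":0}
    - {"dx":0,"dy":0,"dz":0.74,"ax":0,"ay":0,"az":0,"hand":0}
    - {"dx":0,"dy":0,"dz":0,"ax":0,"ay":0,"az":0,"hand":0}
    - {"dx":0,"dy":0,"dz":0,"ax":0,"ay":0,"az":0,"hand":0}

```text
t: 16.05
tool_pos: [0.4701, 0.1982, 0.252]
ee_rot: [0.749, 0.662, -0.0, -0.0]
contact_force: [0.4, 0.4, -1.7]
opening: 0.0351
grasp_force: 30.0
```

Run:
```python
from fit import *
s=manip.get_state(); print(np.round(s['tool_pos'],4))
p=wrist()
for c,q in (('w',p),('scene',snapshot('scene')),('side',snapshot('side'))):
  for n in ['blue_jar_rim','blue_jar','lid']: print(c,n,[(np.round(r['point'],4).tolist(),round(r['score'],2)) for r in pinpoint(n,q)[:1]])
```

```text
[0.4701 0.1982 0.252 ]
w blue_jar_rim []
w blue_jar [([0.5487, 0.306, -0.0006], 0.36)]
w lid [([0.4707, 0.1966, 0.1253], 0.78)]
scene blue_jar_rim [([0.4665, 0.1926, 0.1056], 0.75)]
scene blue_jar [([0.4691, 0.1916, 0.0028], 0.94)]
scene lid [([0.3197, -0.3636, 0.0019], 0.38)]
side blue_jar_rim [([0.4722, 0.1969, 0.1108], 0.8)]
side blue_jar [([0.4649, 0.1977, -0.0011], 0.8)]
side lid [([0.4689, 0.1967, 0.1223], 0.97)]
```

drive_tool:
  rows:
    - {"dx":0,"dy":0,"dz":0.15,"ax":0,"ay":0,"az":0,"hand":0}
    - {"dx":0,"dy":0,"dz":0.15,"ax":0,"ay":0,"az":0,"hand":0}
    - {"dx":0,"dy":0,"dz":0.1,"ax":0,"ay":0,"az":0,"hand":0}
    - {"dx":0,"dy":0,"dz":0.1,"ax":0,"ay":0,"az":0,"hand":0}
    - {"dx":0,"dy":0,"dz":0.05,"ax":0,"ay":0,"az":0,"hand":0}
    - {"dx":0,"dy":0,"dz":0,"ax":0,"ay":0,"az":0,"hand":0}

```text
t: 17.25
tool_pos: [0.4698, 0.198, 0.2349]
ee_rot: [0.749, 0.662, -0.0, -0.0]
contact_force: [-0.4, 0.6, -2.0]
opening: 0.0349
grasp_force: 30.0
```

drive_tool:
  rows:
    - {"dx":0,"dy":0,"dz":0.06,"ax":0,"ay":0,"az":0,"hand":0}
    - {"dx":0,"dy":0,"dz":0.06,"ax":0,"ay":0,"az":0,"hand":0}
    - {"dx":0,"dy":0,"dz":0,"ax":0,"ay":0,"az":0,"hand":0}

```text
t: 17.55
tool_pos: [0.4699, 0.1979, 0.2314]
ee_rot: [0.749, 0.662, -0.0, -0.0]
contact_force: [0.5, 0.1, -2.7]
opening: 0.0351
grasp_force: 30.0
```

drive_tool:
  rows:
    - {"dx":0,"dy":0,"dz":0.06,"ax":0,"ay":0,"az":0,"hand":0}
    - {"dx":0,"dy":0,"dz":0,"ax":0,"ay":0,"az":0,"hand":0}

```text
t: 17.75
tool_pos: [0.4699, 0.198, 0.2296]
ee_rot: [0.749, 0.662, -0.0, -0.0]
contact_force: [-0.8, -0.3, -2.8]
opening: 0.0349
grasp_force: 30.0
```

drive_tool:
  rows:
    - {"dx":0,"dy":0,"dz":0.05,"ax":0,"ay":0,"az":0,"hand":0}
    - {"dx":0,"dy":0,"dz":0,"ax":0,"ay":0,"az":0,"hand":0}

```text
t: 17.95
tool_pos: [0.4699, 0.198, 0.2281]
ee_rot: [0.749, 0.662, -0.0, -0.0]
contact_force: [-0.4, 0.9, -2.5]
opening: 0.0352
grasp_force: 30.0
```

drive_tool:
  rows:
    - {"dx":0,"dy":0,"dz":0.04,"ax":0,"ay":0,"az":0,"hand":0}
    - {"dx":0,"dy":0,"dz":0,"ax":0,"ay":0,"az":0,"hand":0}

```text
t: 18.15
tool_pos: [0.47, 0.1982, 0.2274]
ee_rot: [0.749, 0.662, 0.0, 0.0]
contact_force: [-1.8, -0.6, 2.5]
opening: 0.0352
grasp_force: 30.0
```

Contact came at 5 N, right at the seated height. I'll release and rise straight up.

drive_tool:
  rows:
    - {"dx":0,"dy":0,"dz":0,"ax":0,"ay":0,"az":0,"hand":0.5}
    - {"dx":0,"dy":0,"dz":0,"ax":0,"ay":0,"az":0,"hand":0.7}
    - {"dx":0,"dy":0,"dz":0,"ax":0,"ay":0,"az":0,"hand":0.8}
    - {"dx":0,"dy":0,"dz":0,"ax":0,"ay":0,"az":0,"hand":0.8}
    - {"dx":0,"dy":0,"dz":0,"ax":0,"ay":0,"az":0,"hand":0.8}
    - {"dx":0,"dy":0,"dz":-0.6,"ax":0,"ay":0,"az":0,"hand":0.8}
    - {"dx":0,"dy":0,"dz":-0.9,"ax":0,"ay":0,"az":0,"hand":0.8}
    - {"dx":0,"dy":0,"dz":-0.9,"ax":0,"ay":0,"az":0,"hand":0.8}
    - {"dx":0,"dy":0,"dz":-0.9,"ax":0,"ay":0,"az":0,"hand":0.8}
    - {"dx":0,"dy":0,"dz":-0.9,"ax":0,"ay":0,"az":0,"hand":0.8}
    - {"dx":0,"dy":0,"dz":-0.6,"ax":0,"ay":0,"az":0,"hand":0.8}
    - {"dx":0,"dy":0,"dz":0,"ax":0,"ay":0,"az":0,"hand":0.8}

```text
t: 19.35
tool_pos: [0.4709, 0.1987, 0.3734]
ee_rot: [0.749, 0.662, 0.002, 0.001]
contact_force: [0.4, 0.2, -0.5]
opening: 0.0703
grasp_force: 0.0
```

Run:
```python
from fit import *
p=wrist(); print(np.round(p['state']['tool_pos'],4)); cv2.imwrite('pics/w4.png',p['frame'])
for c,q in (('w',p),('scene',snapshot('scene')),('side',snapshot('side'))):
  for n in ['blue_jar','lid']: print(c,n,[(np.round(r['point'],4).tolist(),round(r['score'],2)) for r in pinpoint(n,q)[:1]])
```

```text
[0.4709 0.1987 0.3734]
w blue_jar []
w lid [([0.4696, 0.1988, 0.1002], 0.74)]
scene blue_jar [([0.4724, 0.194, -0.0003], 0.6)]
scene lid [([0.4659, 0.1977, 0.099], 0.82)]
side blue_jar [([0.4676, 0.196, -0.0039], 0.9)]
side lid [([0.4703, 0.1976, 0.0959], 0.63)]
```

View pics/w4.png

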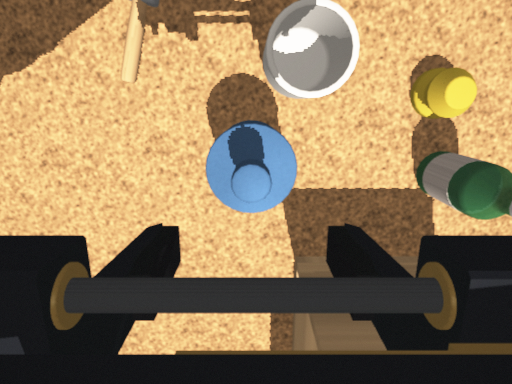

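The lid sits level in the jar at (251,167) in the wrist view, at 0.10 m, and the neighbours are undisturbed. Now I'll shut the sash with closed fingers against the fin's far side.

drive_tool:
  rows:
    - {"dx":-0.906,"dy":0.288,"dz":0,"ax":0,"ay":0,"az":0,"hand":0.5}
    - {"dx":-0.906,"dy":0.288,"dz":0,"ax":0,"ay":0,"az":0,"hand":0.2}
    - {"dx":-0.906,"dy":0.288,"dz":0,"ax":0,"ay":0,"az":0,"hand":0}
    - {"dx":-0.906,"dy":0.288,"dz":0,"ax":0,"ay":0,"az":0,"hand":0}
    - {"dx":-0.906,"dy":0.288,"dz":0,"ax":0,"ay":0,"az":0,"hand":0}
    - {"dx":-0.906,"dy":0.288,"dz":0,"ax":0,"ay":0,"az":0,"hand":0}
    - {"dx":-0.906,"dy":0.288,"dz":0,"ax":0,"ay":0,"az":0,"hand":0}
    - {"dx":-0.906,"dy":0.288,"dz":0,"ax":0,"ay":0,"az":0,"hand":0}
    - {"dx":-0.906,"dy":0.288,"dz":0,"ax":0,"ay":0,"az":0,"hand":0}
    - {"dx":-0.906,"dy":0.288,"dz":0,"ax":0,"ay":0,"az":0,"hand":0}
    - {"dx":-0.906,"dy":0.288,"dz":0,"ax":0,"ay":0,"az":0,"hand":0}
    - {"dx":-0.906,"dy":0.288,"dz":0,"ax":0,"ay":0,"az":0,"hand":0}

```text
t: 21.0
tool_pos: [0.5329, -0.1395, 0.3708]
ee_rot: [0.749, 0.662, -0.0, -0.0]
contact_force: [0.2, 0.3, 0.5]
opening: 0.0003
grasp_force: 0.0
```

drive_tool:
  rows:
    - {"dx":-0.906,"dy":0.288,"dz":0,"ax":0,"ay":0,"az":0,"hand":0}
    - {"dx":-0.906,"dy":0.288,"dz":0,"ax":0,"ay":0,"az":0,"hand":0}
    - {"dx":-0.906,"dy":0.288,"dz":0,"ax":0,"ay":0,"az":0,"hand":0}
    - {"dx":-0.906,"dy":0.288,"dz":0,"ax":0,"ay":0,"az":0,"hand":0}
    - {"dx":-0.906,"dy":0.288,"dz":0,"ax":0,"ay":0,"az":0,"hand":0}
    - {"dx":0,"dy":0,"dz":0,"ax":0,"ay":0,"az":0,"hand":0}

```text
t: 21.6
tool_pos: [0.5583, -0.2834, 0.37]
ee_rot: [0.751, 0.66, -0.001, 0.0]
contact_force: [-0.3, 0.1, -0.6]
opening: 0.0008
grasp_force: 0.0
```

Run:
```python
from fit import *
p=wrist(); print(np.round(p['state']['tool_pos'],4),np.round(p['state']['joint_pos'],2),p['state']['opening'])
for c,q in (('w',p),('side',snapshot('side')),('scene',snapshot('scene'))):
  for n in ['fin']: print(c,n,[(np.round(r['point'],4).tolist(),round(r['score'],2)) for r in pinpoint(n,q)[:1]])
```

```text
[ 0.5583 -0.2834  0.37  ] [ 0.71  0.47 -0.44  1.51  0.21  1.21  0.1 ] 0.0008362087701582744
w fin [([0.5604, -0.2486, 0.2541], 0.73)]
side fin []
scene fin [([0.562, -0.2477, 0.254], 0.66)]
```

drive_tool:
  rows:
    - {"dx":0,"dy":0,"dz":0.75,"ax":0,"ay":0,"az":0,"hand":0}
    - {"dx":0,"dy":0,"dz":0.75,"ax":0,"ay":0,"az":0,"hand":0}
    - {"dx":0,"dy":0,"dz":0.7,"ax":0,"ay":0,"az":0,"hand":0}
    - {"dx":0,"dy":0,"dz":0,"ax":0,"ay":0,"az":0,"hand":0}
    - {"dx":0.4,"dy":0,"dz":0,"ax":0,"ay":0,"az":0,"hand":0}
    - {"dx":0.4,"dy":0,"dz":0,"ax":0,"ay":0,"az":0,"hand":0}
    - {"dx":0.5,"dy":0,"dz":0,"ax":0,"ay":0,"az":0,"hand":0}
    - {"dx":0.5,"dy":0,"dz":0,"ax":0,"ay":0,"az":0,"hand":0}
    - {"dx":0.5,"dy":0,"dz":0,"ax":0,"ay":0,"az":0,"hand":0}
    - {"dx":0.5,"dy":0,"dz":0,"ax":0,"ay":0,"az":0,"hand":0}
    - {"dx":0.5,"dy":0,"dz":0,"ax":0,"ay":0,"az":0,"hand":0}
    - {"dx":0.5,"dy":0,"dz":0,"ax":0,"ay":0,"az":0,"hand":0}

```text
t: 23.1
tool_pos: [0.5735, -0.1641, 0.3055]
ee_rot: [0.749, 0.662, 0.0, 0.0]
contact_force: [0.1, -3.8, 2.7]
opening: 0.0003
grasp_force: 1.9
```

drive_tool:
  rows:
    - {"dx":0.5,"dy":0,"dz":0,"ax":0,"ay":0,"az":0,"hand":0}
    - {"dx":0.5,"dy":0,"dz":0,"ax":0,"ay":0,"az":0,"hand":0}
    - {"dx":0.5,"dy":0,"dz":0,"ax":0,"ay":0,"az":0,"hand":0}
    - {"dx":0.3,"dy":0,"dz":0,"ax":0,"ay":0,"az":0,"hand":0}
    - {"dx":0.2,"dy":0,"dz":0,"ax":0,"ay":0,"az":0,"hand":0}
    - {"dx":0,"dy":0,"dz":0,"ax":0,"ay":0,"az":0,"hand":0}

```text
t: 23.7
tool_pos: [0.5801, -0.1041, 0.3047]
ee_rot: [0.749, 0.663, 0.0, -0.001]
contact_force: [0.2, 0.9, 1.4]
opening: 0.0002
grasp_force: 0.0
```

drive_tool:
  rows:
    - {"dx":0.15,"dy":0,"dz":0,"ax":0,"ay":0,"az":0,"hand":0}
    - {"dx":0.15,"dy":0,"dz":0,"ax":0,"ay":0,"az":0,"hand":0}
    - {"dx":0,"dy":0,"dz":0,"ax":0,"ay":0,"az":0,"hand":0}

```text
t: 24.0
tool_pos: [0.5809, -0.0977, 0.3046]
ee_rot: [0.75, 0.662, -0.001, -0.0]
contact_force: [-1.2, -3.1, -0.9]
opening: 0.0003
grasp_force: 1.8
```

drive_tool:
  rows:
    - {"dx":0.15,"dy":0,"dz":0,"ax":0,"ay":0,"az":0,"hand":0}
    - {"dx":0.1,"dy":0,"dz":0,"ax":0,"ay":0,"az":0,"hand":0}
    - {"dx":0,"dy":0,"dz":0,"ax":0,"ay":0,"az":0,"hand":0}

```text
t: 24.3
tool_pos: [0.581, -0.0972, 0.3047]
ee_rot: [0.751, 0.66, -0.005, 0.003]
contact_force: [-4.9, -18.7, 1.2]
opening: 0.0002
grasp_force: 9.6
```

drive_tool:
  rows:
    - {"dx":-0.4,"dy":0,"dz":0,"ax":0,"ay":0,"az":0,"hand":0}
    - {"dx":-0.6,"dy":0,"dz":0,"ax":0,"ay":0,"az":0,"hand":0}
    - {"dx":0,"dy":0,"dz":-0.8,"ax":0,"ay":0,"az":0,"hand":0}
    - {"dx":0,"dy":0,"dz":-0.8,"ax":0,"ay":0,"az":0,"hand":0}
    - {"dx":0,"dy":0,"dz":-0.8,"ax":0,"ay":0,"az":0,"hand":0}
    - {"dx":0,"dy":0,"dz":-0.8,"ax":0,"ay":0,"az":0,"hand":0}
    - {"dx":-0.5,"dy":0,"dz":0,"ax":0,"ay":0,"az":0,"hand":0}
    - {"dx":-0.5,"dy":0,"dz":0,"ax":0,"ay":0,"az":0,"hand":0}
    - {"dx":0,"dy":0,"dz":0,"ax":0,"ay":0,"az":0,"hand":0}
    - {"dx":0,"dy":0,"dz":0,"ax":0,"ay":0,"az":0,"hand":0}

```text
t: 25.3
tool_pos: [0.5744, -0.1497, 0.3997]
ee_rot: [0.75, 0.662, -0.0, -0.001]
contact_force: [0.3, 0.7, -0.9]
opening: 0.0003
grasp_force: 0.0
```

Run:
```python
from fit import *
p=wrist(); print(p['state']['t'],np.round(p['state']['tool_pos'],4),np.round(p['state']['contact_force'],1))
for c,q in (('w',p),('side',snapshot('side')),('scene',snapshot('scene'))):
  for n in ['fin','lid','blue_jar']: print(c,n,[(np.round(r['point'],4).tolist(),round(r['score'],2)) for r in pinpoint(n,q)[:1]])
```

```text
25.3 [ 0.5744 -0.1497  0.3997] [ 0.3  0.7 -0.9]
w fin [([0.5866, -0.0801, 0.2538], 0.7)]
w lid []
w blue_jar []
side fin [([0.5856, -0.0774, 0.251], 0.78)]
side lid [([0.4699, 0.1966, 0.0966], 0.8)]
side blue_jar [([0.4633, 0.1993, -0.0053], 0.63)]
scene fin [([0.5809, -0.0781, 0.2528], 0.57)]
scene lid [([0.4653, 0.1961, 0.0998], 0.84)]
scene blue_jar [([0.4716, 0.1953, -0.0011], 0.58)]
```

```bash
python3 -c "
from h import *
print(manip.finish_job())"
```

```text
the job is handed in; nothing more can be done
None
```

The job is handed in with no verdict returned: my last measurements put the lid seated on the blue jar (underside at about 0.10 m, let go) and the sash shut against its stop. I viewed 11 pictures, one over the limit of 10.

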